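# Index the inspection lens over the board

### The arm

A 6-joint arm with a two-finger parallel gripper is mounted at the origin on a cart in front of the work surface, level with it; the furniture and walls round the work are solid. World frame = base frame: x ahead of the robot, y to its left, z up, the work surface at z = 0. Lengths are in m, angles in degrees, forces in N, time in s.
With the tool pointing down it reaches from about 0.4 to 0.825 m from the base axis. Payload 7 kg.
Tool frame: the origin (TCP) lies at the very end of the fingers, on their centre line; the grasp point (between the pads) lies 19 mm behind it; z points along the fingers, y is the line along which they close (so a half turn about z gives the same grasp; the last joint's range is limited). The gripper opens to 88 mm and grips with 3 to 60 N. Pads are 19 mm wide; open, the fingers measure 130 mm over their backs; the gripper's body (78 mm by 193 mm) begins 47 mm behind the grasp point.
Start: joints at [86.35, 20.546, 0.682, 0, -70.136, -16.507], TCP at [0.233, 0.634, 0.227] pointing down, gripper open.
Joint ranges: [-176.03, 176.03], [-82.01, 121.73], [-58.28, 71.71], [-173.87, 95.51], [-174.79, -0.11], [-173.66, 173.66]. Speed limits (degrees/s): [136.94, 136.94, 172.46, 180, 180, 180].

### API

Orientations are given as [roll, pitch, yaw] about the fixed x, y, z axes, in that order (R = Rz(yaw) Ry(pitch) Rx(roll)).
In Python, from plant import r gives the robot as it stands. The module is installed in compiled form; this text tells all that it offers.
- The arm moves only by the tool jog_arm, never from a script. Its arguments are lists of equal length, an entry for each row: "travel": the shift along the tool's x, y, z each as a share of 50 cm, from -1 to 1, a list of three; "dr": the turn, a rotation vector about the tool's x, y, z each as a share of 360 degrees, from -1 to 1, a list of three; "claw": the opening, from 0 (shut) to 1 (fully open). A call has exactly 10 rows; each row is the pose to reach, as a shift and turn from the pose commanded when the call began, along the tool's axes at that moment, turning the shorter way round; what a row does not reach only later rows make up. A row lasts 1/8 s, in which the tool goes at most 62.5 mm and 10.7 degrees, less where a joint would pass 70% of its speed; a pose out of reach is approached as far as the arm can. A call with a number of a shift or a turn outside -1 to 1 is refused whole. A call with a gripper value outside its range is refused whole. The fingers move at their own pace and stop on an object; "newtons" is the grip in N (left out, the last holds). Time passes only in rows, so rows that repeat a pose let the fingers close, or fill a call up. It gives the time, the measured TCP pose, the force, the opening and the grip force at its end, in the units of the state.
- r.get_state(): the state, without advancing time (a new reading comes with each control period).
- r.capture(name): name is "scene" or "top" or "wrist"; returns a dict with "pixels" (384x512x3 uint8, red, green, blue), "range_z" (384x512 float32, m along the optical axis (not along the pixel's ray), 0 where there is no reading), "fx", "fy", "cx", "cy" (pixels), "dist_coeffs" ([k1, k2, p1, p2, k3] as OpenCV has them; the pictures are not rectified), "position" and "attitude" of the camera in the world; the wrist camera has in their place "hand_eye" (4x4, takes a point from camera to tool coordinates, whose origin is the TCP and whose axes are the flange's). Camera axes: x right, y up, looking along -z (the intrinsics and any distortion apply to the point x, -y, -z); pixel columns grow to the right and rows downward; lengths in m; the calibration is good to about 2 mm. A picture is of the moment at which its call begins: read the wrist's pose just before it.
- r.close_job(): hands the job in; it is judged then, once.
Trained networks look in the newest picture that a camera, given by its name, has taken for a name from the list of things; names that differ only in an ending like _2 or _b are one class to them, and where a whole thing is asked for, a point or a joint stands for the part that bears it (a point fixed in the world has none). Each returns a list of dicts, best first, with "conf" (0 to 1); they miss things now and then, are a little off and sometimes report something else, mostly with a low value. They report only what shows in the picture. A call takes as long as a camera call.
- r.boxes_of(name, camera): "extent" ([left, top, right, bottom] in pixels, round what is visible of it).
- r.regions_of(name, camera): "pixels" (384x512 bool, what is visible of it) and "extent" ([left, top, right, bottom] in pixels, round what is visible of it).
- r.tip_of(name, camera): "at" ([column, row] in pixels: a listed point, or the origin of a listed thing).
The state is a dict: "time_s": time; "joints": joint angles; "qd": joint speeds; "joint_torque": joint torques, N m; "tcp_pos": TCP position; "eef_rot": TCP orientation; "contact_force": force on the tool from outside, world axes, zero at the start; "moment": the same for the moment, N m; "gripper_width": finger opening in m; "gripper_force": force on a finger pad.
Only numpy, scipy, OpenCV 4.12 (cv2) and the standard library are available. Lean on these libraries where they do the work, as an engineer would, in place of code of your own. Each camera call takes 0.05 s, during which the arm holds its last target. There are 200 camera calls.

### The job

The lens arm of the inspection stand is locked half-way between its two trays. Hook a fingertip under the pull ring of the spring index pin, lift the pin out of its hole, swing the arm one hole so that the lens stands over the tray with the circuit board, and let the pin drop fully home in that hole. Grip nothing, lift the ring without forcing it, keep off the lens and leave the parts and tools where they lie.

Things in the scene. Friction and masses are not known exactly. Their poses are not given: they have to be found in the camera images.
- stand: Fixed grey base plate of the stand, 8 mm thick, x -147 to +172 mm, y -118 to +118 mm. Origin on the bench under the arm's pivot; x points away from the robot's side. On the near side an aluminium index plate (top 20 mm above the bench) with five 9.6 mm holes, 22 degrees apart at 115 mm from the pivot, the middle one on -x. On the far side two shallow steel trays, centres x = 107, y = +43 and -43 mm, rims 17 mm high.
- lens_arm (a joint): Angle of the lens arm about the pivot, rad: 0 = pin in the middle hole (start), +-0.384 one hole on (lens then over a tray's centre), +-0.768 two holes on, stops at +-0.86. Positive is counter-clockwise from above: the lens goes to the stand's +y, the pin and ring on the near end to its -y. Turns with 0.12 N m friction (1 N at the ring) and stays where left.
- index_pin (a joint): Height of the 8 mm spring pin above home, m: 0 = fully home in a hole, clear of the plate (or riding on it, between holes) at 0.0095, upper stop 0.016 (not to be forced against it: at most 25 N on the ring). Its tip is round. The spring presses it down with 4 N at home and 7 N at 0.013. It moves straight up and down in a guide on the near end of the arm, 115 mm from the pivot.
- ring_eye (a point): Centre of the opening of the pull ring, 84 mm above the bench with the pin home; moves with arm and pin; its x axis points level to the pivot. Rigid steel ring, 6 mm wire, 46 mm clear inside, 58 outside. It stands on the pin and leans 45 degrees to the pivot, which is 97 mm from its centre in plan: a finger pointing to the pivot and 45 degrees down goes square through it. 24 mm wide arm bar below, top at 34 mm.
- lens: Round magnifying lens in a black rim, 76 mm across, 12 mm thick, 122 mm above the bench on the far end of the arm, 115 mm from the pivot, on a rod bent up from the pivot. Origin: its centre. Not to be touched.
- circuit_board: Green circuit board on four standoffs, 65 x 100 x 26 mm, loose in one of the two trays (either one). Origin: centre of its underside.
- heat_sink: Black finned heat sink, 40 x 45 x 26 mm, loose in the other tray. Origin: centre of its underside.
- side_cutters: Red-handled side cutters, 51 x 137 x 11 mm, lying on the bench to the right of the stand. Origin: centre of the underside.
- battery_9v: Dark blue-grey 9 V block battery, 18 x 27 x 48 mm, standing on the bench to the left of the stand. Origin: centre of its underside.
- tweezers: Steel tweezers, 24 x 132 x 6 mm, lying at the bench's front edge, before the stand. Origin: centre of the underside.

How it is judged:
By the outcome, as a careful person would: the job done as asked, in the order asked, and still so for the second after the job is handed in, with the robot touching nothing.
It also fails if it takes over 48 s, if anything falls off the work surface, if the arm or the gripper's body presses on something with over 40 N, if the wrist force passes 120 N, or if a joint passes its speed limit or range.

## Working session

There is one attempt and no reset: what is moved stays moved. The work goes in short steps, Python scripts to look and compute and a tool call to move; the robot and the scene stay as the last step left them, time stands still between calls to the robot, and variables do not carry over. Pictures are saved under pics/ and viewed, at most 10 in all, crops included, and the job is handed in when it is done.

Besides the shell and the picture viewer there is one more tool, called after "Emit:" in YAML: its name, and indented under it one key for each argument. jog_arm: Moves the arm, as the interface text tells. Its arguments: {"type":"object","properties":{"travel":{"type":"array"},"dr":{"type":"array"},"claw":{"type":"array"},"newtons":{"type":"number"}},"required":["travel","dr","claw"]}

```bash
mkdir -p pics; cat > h.py <<'E'
import numpy as np, cv2
from scipy.spatial.transform import Rotation as R
from plant import r
def cap(n):
    s=r.get_state(); c=r.capture(n)
    if 'hand_eye' in c:
        T=np.eye(4);T[:3,:3]=R.from_euler('xyz',s['eef_rot'],degrees=True).as_matrix();T[:3,3]=s['tcp_pos'];c['T']=T@np.array(c['hand_eye'])
    else:
        a=np.array(c['attitude'],float);T=np.eye(4)
        T[:3,:3]=a if a.shape==(3,3) else (R.from_euler('xyz',a,degrees=True).as_matrix() if a.size==3 else R.from_quat(a).as_matrix());T[:3,3]=c['position'];c['T']=T
    c['K']=np.array([[c['fx'],0,c['cx']],[0,c['fy'],c['cy']],[0,0,1.]]);return c
def rays(c,uv):
    p=cv2.undistortPoints(np.array(uv,float).reshape(-1,1,2),c['K'],np.array(c['dist_coeffs'],float)).reshape(-1,2)
    return np.c_[p[:,0],-p[:,1],-np.ones(len(p))]
def pts(c,uv):
    uv=np.array(uv,float).reshape(-1,2); z=np.array([c['range_z'][int(round(v)),int(round(u))] for u,v in uv])
    return (rays(c,uv)*z[:,None])@c['T'][:3,:3].T+c['T'][:3,3]
def atz(c,uv,h):
    d=rays(c,uv)@c['T'][:3,:3].T; o=c['T'][:3,3]
    return o+d*((h-o[2])/d[:,2])[:,None]
def save(c,f): cv2.imwrite('pics/'+f,c['pixels'][:,:,::-1])
E
cat > a.py <<'E'
from h import *
print(r.get_state())
for n in ['scene','top']:
    c=cap(n); save(c,n+'1.png'); print(n,c['attitude'],c['position'],c['fx'],c['dist_coeffs'])
    for t in ['stand','lens_arm','index_pin','ring_eye','lens','circuit_board','heat_sink','side_cutters','battery_9v','tweezers']:
        for d in r.tip_of(t,n)[:1] if t not in('lens_arm','index_pin') else []:
            print(t,round(d['conf'],2),np.round(d['at'],1),pts(c,d['at']).round(3) if 0<d['at'][0]<511 and 0<d['at'][1]<383 else '')
    for d in r.tip_of('ring_eye',n)[:1]: print('ring z84',atz(c,d['at'],.084).round(4))
    for d in r.tip_of('stand',n)[:1]: print('stand z0',atz(c,d['at'],0).round(4))
    for d in r.tip_of('lens',n)[:1]: print('lens z122',atz(c,d['at'],.122).round(4))
    for t in['circuit_board','heat_sink']:
        for d in r.boxes_of(t,n)[:1]: e=d['extent'];print(t,d['conf'],e)
E
python3 a.py
```

```text
{'time_s': 0.0, 'joints': array([ 8.63502067e+01,  2.05913299e+01,  6.32509443e-01, -2.06980953e-02,
       -7.01353612e+01, -1.65075182e+01]), 'qd': array([-0.09297324, -0.05787191, -0.01237002, -0.04297893, -0.03749034,
        0.07192271]), 'joint_torque': array([ 3.44524378e-04, -5.82717204e+01,  2.93068331e+01,  6.99758783e+00,
        6.90480927e-03, -1.58240578e-04]), 'tcp_pos': array([0.23244987, 0.63317998, 0.22561245]), 'eef_rot': array([ 1.79904171e+02, -8.10818416e-03, -2.01643540e+01]), 'contact_force': array([-0.37170041, -0.62852934,  0.0838114 ]), 'moment': array([ 0.00755003, -0.02220926, -0.01237332]), 'gripper_force': 0.0, 'gripper_width': 0.08776318293945683}
scene [ 54.90911365  -1.0072575  -40.29521494] [-0.06503003 -0.39322574  0.71677792] 478.0980968214201 [-0.00039572  0.          0.          0.          0.        ]
stand 0.75 [259.9 211.1] [[0.53  0.3   0.017]]
ring_eye 0.47 [247.2 207.9] [[0.52  0.337 0.01 ]]
lens 0.71 [279.7 142.1] [[0.659 0.379 0.127]]
circuit_board 0.98 [264.3 179. ] [[0.621 0.39  0.025]]
heat_sink 0.89 [292.1 190. ] [[0.648 0.313 0.02 ]
[... 361 characters left out ...]
 0.24801213 1.12360297] 486.165797766305 [0.00302768 0.         0.         0.         0.        ]
stand 0.79 [236.7 183.5] [[0.542 0.314 0.088]]
ring_eye 0.59 [254.1 223.9] [[0.458 0.276 0.032]]
lens 0.7 [209.5 134.2] [[0.641 0.37  0.126]]
circuit_board 0.65 [204.4 155.6] [[0.614 0.393 0.022]]
heat_sink 0.6 [232.4 133.6] [[0.668 0.33  0.017]]
side_cutters 0.62 [368.2 165. ] [[ 0.601  0.013 -0.003]]
battery_9v 0.5 [169.3 208.7] [[0.489 0.466 0.044]]
tweezers 0.53 [296.3 270.7] [[ 0.354  0.179 -0.001]]
ring z84 [[0.4563 0.2751 0.084 ]]
stand z0 [[0.5533 0.3192 0.    ]]
lens z122 [[0.6419 0.3706 0.122 ]]
circuit_board 0.96 [179.0, 139.2, 223.3, 175.4]
heat_sink 0.72 [224.2, 124.7, 244.0, 147.6]
```

```bash
python3 - <<'E'
import cv2
a=cv2.imread('pics/top1.png')[60:330,100:430];cv2.imwrite('pics/top1c.png',cv2.resize(a,None,fx=2.2,fy=2.2,interpolation=cv2.INTER_CUBIC))
a=cv2.imread('pics/scene1.png')[90:310,140:430];cv2.imwrite('pics/scene1c.png',cv2.resize(a,None,fx=2.6,fy=2.6,interpolation=cv2.INTER_CUBIC))
E
```

```text
(no output)
```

View pics/top1c.png

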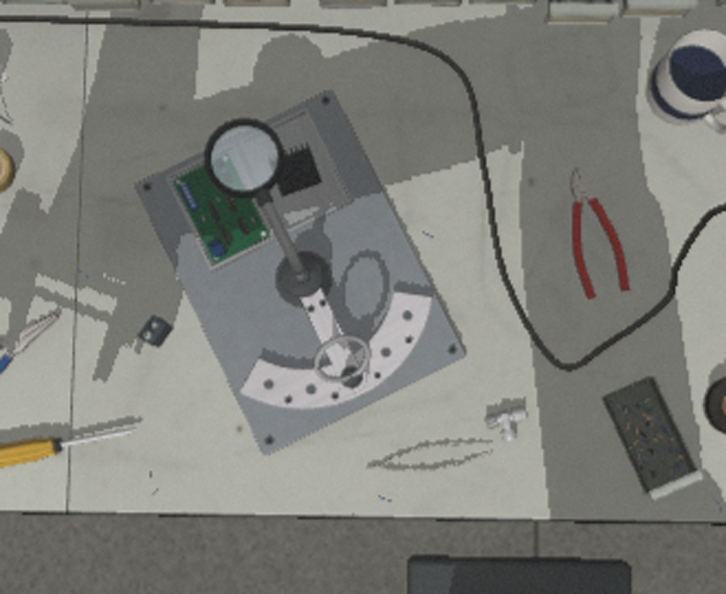

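View pics/scene1c.png

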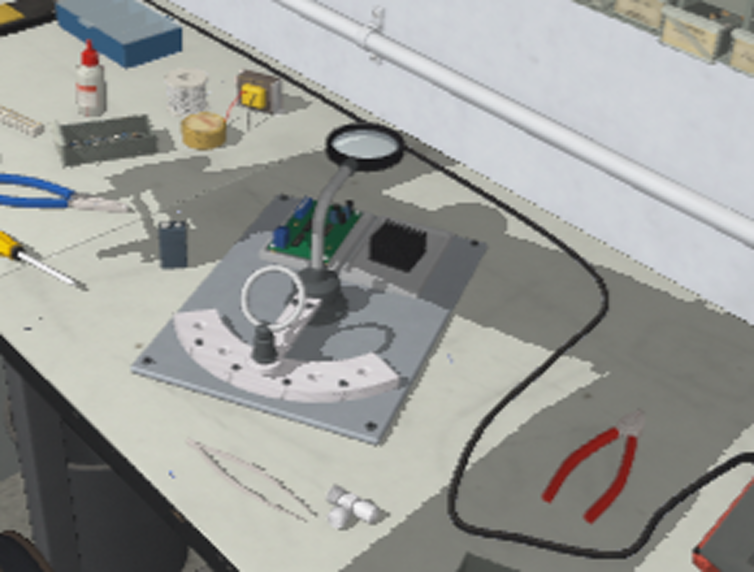

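The top view shows the stand turned about 28°. The board is in the left (+y) tray and the heat sink in the right, so the arm must go to +0.384, which moves the ring to the stand's -y. The ring is at about (255,222) in top and (245,204) in scene.

```bash
cat > b.py <<'E'
from h import *
from scipy.optimize import least_squares
c=cap('top'); s=cap('scene')
uv=np.float32([[136,187],[332,92],[466,352],[265,453]])/2.2+[100,60]
g=cv2.cvtColor(c['pixels'],cv2.COLOR_RGB2GRAY)
uv2=cv2.cornerSubPix(g,np.float32(uv).reshape(-1,1,2),(3,3),(-1,-1),(3,30,.01)).reshape(-1,2)
print(uv.round(1).tolist(),uv2.round(1).tolist())
M=np.array([[172,118],[172,-118],[-147,-118],[-147,118]])/1000
uvs=np.float32([[283,196],[485,243],[377,441],[134,371]])/2.6+[140,90]
for q,cc in((uv,c),(uv2,c),(uvs,s)):
    P=atz(cc,q,.008)[:,:2]
    f=lambda p:((M@np.array([[np.cos(p[2]),np.sin(p[2])],[-np.sin(p[2]),np.cos(p[2])]])+p[:2])-P).ravel()
    o=least_squares(f,[.54,.31,.45]);print(o.x,np.degrees(o.x[2]),(o.fun*1000).round(1))
    x,y,t=o.x; print('ring pred',x-.097*np.cos(t),y-.097*np.sin(t),'lens pred',x+.115*np.cos(t),y+.115*np.sin(t))
print('ring meas',atz(c,[[255.5,222.3]],.084),atz(s,[[245,204.2]],.084))
print('lens meas',atz(c,[[244/2.2+100,158/2.2+60]],.128),atz(s,[[365/2.6+140,147/2.6+90]],.128))
# ring depth points
for cc in(c,s):
    rg=cc['range_z'];v,u=np.mgrid[0:384,0:512];ok=rg>0
    q=np.c_[u[ok],v[ok]];p=(rays(cc,q)*rg[ok][:,None])@cc['T'][:3,:3].T+cc['T'][:3,3]
    m=(p[:,2]>.05)&(p[:,2]<.115)&(np.hypot(p[:,0]-.457,p[:,1]-.272)<.05)
    k=p[m]; print(len(k),k.mean(0).round(4),k.min(0).round(4),k.max(0).round(4))
E
python3 b.py
```

```text
[[161.8, 145.0], [250.9, 101.8], [311.8, 220.0], [220.5, 265.9]] [[163.1999969482422, 142.89999389648438], [250.89999389648438, 101.80000305175781], [311.79998779296875, 220.89999389648438], [219.8000030517578, 266.79998779296875]]
[0.54416581 0.31473065 0.47613319] 27.28042199499867 [ 1.7  2.6  4.4  0.1 -2.4 -2.6 -3.7 -0. ]
ring pred 0.45795474361404925 0.2702710986815101 lens pred 0.6463748107585082 0.367440426647065
[0.54432572 0.31445123 0.46475116] 26.6282798604858 [-1.   4.3  4.3 -2.6 -2.1 -2.1 -1.1  0.3]
ring pred 0.457614207825248 0.2709757985763385 lens pred 0.6471280302170116 0.36599427637125526
[0.54757733 0.31155759 0.47568405] 27.254688508643216 [-2.2  5.9  1.9 -4.8  1.4 -4.9 -1.   3.7]
ring pred 0.46134629986691583 0.2671367679835375 lens pred 0.649809990060982 0.3642214602807019
ring meas [[0.45970424 0.27215404 0.084     ]] [[0.46356153 0.27387147 0.084     ]]
lens meas [[0.64566525 0.3670468  0.128     ]] [[0.64403047 0.35954619 0.128     ]]
215 [0.457  0.2718 0.0839] [0.4355 0.2455 0.0514] [0.481  0.2984 0.1085]
246 [0.4556 0.2691 0.0809] [0.4341 0.2447 0.05  ] [0.4827 0.2996 0.1075]
```

```bash
cat > k.py <<'E'
from h import *
import json,sys
t0=np.radians(27.1); PIV=np.array([.5437,.3150,0])
OFF=.0544
def Rt(t,down=45):
    a=np.radians(down); z=np.array([np.cos(t)*np.cos(a),np.sin(t)*np.cos(a),-np.sin(a)]); y=np.array([np.sin(t),-np.cos(t),0])
    return np.c_[np.cross(y,z),y,z]
def pose(depth,up=0,dz=0,ang=0,side=0):
    """finger tip 'depth' past ring plane, 'up' in ring plane, dz vertical"""
    t=t0+ang; A=Rt(t); ring=PIV+[-.097*np.cos(t),-.097*np.sin(t),.084]
    return ring+A[:,2]*depth+A[:,0]*up+A[:,1]*(OFF+side)+[0,0,dz],A
def ld():
    d=json.load(open('cmd.json'));return np.array(d['p']),np.array(d['R'])
def st(p,A): json.dump({'p':list(p),'R':np.array(A).tolist()},open('cmd.json','w'))
def rel(p,A):
    p0,R0=ld(); return (R0.T@(p-p0)/.5).round(4).tolist(),(R.from_matrix(R0.T@A).as_rotvec(degrees=True)/360).round(4).tolist()
def done(tr,dr):
    p0,R0=ld(); st(p0+R0@(np.array(tr)*.5),R0@R.from_rotvec(np.array(dr)*360,degrees=True).as_matrix())
    s=r.get_state();p,A=ld();B=R.from_euler('xyz',s['eef_rot'],degrees=True).as_matrix()
    print('cmd-meas mm',((p-s['tcp_pos'])*1000).round(1),'rot',(R.from_matrix(B.T@A).as_rotvec(degrees=True)).round(2),'F',s['contact_force'].round(1),'t',s['time_s'],'j',s['joints'].round(0))
E
python3 - <<'E'
from k import *
st([.233,.634,.227],R.from_euler('xyz',[180,0,-20.16],degrees=True).as_matrix())
p,A=pose(-.08,0,.03);print(p,*rel(p,A))
E
```

```text
[0.43177296 0.19661506 0.17056854] [0.6747, 0.6842, 0.1129] [0.0515, 0.1177, -0.1243]
```

Emit:
jog_arm:
  travel:
    - [0.6747,0.6842,0.1129]
    - [0.6747,0.6842,0.1129]
    - [0.6747,0.6842,0.1129]
    - [0.6747,0.6842,0.1129]
    - [0.6747,0.6842,0.1129]
    - [0.6747,0.6842,0.1129]
    - [0.6747,0.6842,0.1129]
    - [0.6747,0.6842,0.1129]
    - [0.6747,0.6842,0.1129]
    - [0.6747,0.6842,0.1129]
  dr:
    - [0.0515,0.1177,-0.1243]
    - [0.0515,0.1177,-0.1243]
    - [0.0515,0.1177,-0.1243]
    - [0.0515,0.1177,-0.1243]
    - [0.0515,0.1177,-0.1243]
    - [0.0515,0.1177,-0.1243]
    - [0.0515,0.1177,-0.1243]
    - [0.0515,0.1177,-0.1243]
    - [0.0515,0.1177,-0.1243]
    - [0.0515,0.1177,-0.1243]
  claw: [1,1,1,1,1,1,1,1,1,1]

```text
time_s: 2.75
tcp_pos: [0.4751, 0.2229, 0.2999]
eef_rot: [-178.4, -40.8, 27.1]
contact_force: [0.8, 0.4, 0.3]
gripper_width: 0.0875
gripper_force: 0.0
```

```bash
python3 - <<'E'
from k import *
done([0.6747, 0.6842, 0.1129],[0.0515, 0.1177, -0.1243])
s=r.get_state();print(s['joints'],s['qd'].round(1))
E
```

```text
cmd-meas mm [ -43.3  -26.3 -129.3] rot [-1.62  4.19 -0.06] F [0.8 0.4 0.3] t 2.75 j [ 49. -20. -58.  46. -18.  28.]
[ 49.45649642 -19.8292057  -58.20853691  46.4639612  -17.86010557
  27.77544314] [-28.4  -2.3  -0.1 -37.   19.5  57.1]
```

```bash
python3 - <<'E'
from k import *
from scipy.optimize import least_squares
s=r.get_state()
D=[(np.radians([8.635e1,2.0591e1,.6325,-.0207,-70.135,-16.5075]),np.array([.23245,.63318,.22561]),R.from_euler('xyz',[179.904,-.008,-20.164],degrees=True).as_matrix()),
(np.radians(s['joints']),s['tcp_pos'],R.from_euler('xyz',s['eef_rot'],degrees=True).as_matrix())]
def f(x):
    a1,L1,L2,e,d1,L6=x;o=[]
    for q,p,A in D:
        w=p-A[:,2]*L6; ph=q[2]-q[1]
        rr=a1+L1*np.sin(q[1])+L2*np.cos(ph)-e*np.sin(ph); zz=d1+L1*np.cos(q[1])+L2*np.sin(ph)+e*np.cos(ph)
        o+=list(w-[rr*np.cos(q[0]),rr*np.sin(q[0]),zz])
    return np.array(o+[e*.02, a1*.02])
o=least_squares(f,[0,.4,.4,0,.3,.3]);print(o.x,(o.fun*1000).round(1))
# orientation check
for q,p,A in D:
    B=R.from_euler('z',q[0]).as_matrix()@R.from_euler('y',q[1]-q[2]).as_matrix() # x fwd along forearm
    C=B.T@A
    print(np.degrees(q[3:]).round(1),C[:,2].round(3),C.round(2).tolist())
E
```

```text
[-0.25074637  0.97342917  0.5932881  -0.00270441  0.4878619   0.96874774] [ 1.916e+02 -1.230e+01  3.000e-01  6.000e-01 -5.000e-01 -3.000e-01
 -1.000e-01 -5.000e+00]
[ -0.  -70.1 -16.5] [ 0.34   0.    -0.941] [[-0.27, -0.9, 0.34], [-0.96, 0.28, 0.0], [-0.1, -0.33, -0.94]]
[ 46.5 -17.9  27.8] [ 0.952 -0.222 -0.211] [[0.14, -0.27, 0.95], [-0.29, -0.93, -0.22], [0.95, -0.24, -0.21]]
```

```bash
cat > kin.py <<'E'
from k import *
from scipy.optimize import least_squares
import os
def fk(x,q):
    a1,L1,L2,e,d1,L6,d=x; ph=q[2]-q[1]
    rr=a1+L1*np.sin(q[1])+L2*np.cos(ph)-e*np.sin(ph); zz=d1+L1*np.cos(q[1])+L2*np.sin(ph)+e*np.cos(ph)
    c,s_=np.cos(q[0]),np.sin(q[0]); w=np.array([rr*c+d*s_,rr*s_-d*c,zz])
    B=R.from_euler('z',q[0])*R.from_euler('y',q[1]-q[2])*R.from_euler('x',q[3])*R.from_euler('y',-q[4])*R.from_euler('x',q[5])
    M=B.as_matrix()@T6
    return w+M[:,2]*L6,M
T6=np.array([[0,0,1.],[0,-1,0],[1,0,0]])
def fit():
    D=[]
    for l in open('data.txt'):
        v=np.array(eval(l));D.append((np.radians(v[:6]),v[6:9],v[9:]))
    def f(x): return np.concatenate([fk(x,q)[0]-p for q,p,_ in D]+[[x[3]*.005,x[0]*.005]])
    o=least_squares(f,[0,.4,.4,0,.3,.3,.19],max_nfev=5000);return o.x,o.fun,D
def rec():
    s=r.get_state();open('data.txt','a').write(str(list(map(float,[*s['joints'],*s['tcp_pos'],*s['eef_rot']])))+'\n')
LO=np.radians([-176.03,-82.01,-58.28,-173.87,-174.79,-173.66]);HI=np.radians([176.03,121.73,71.71,95.51,-.11,173.66])
def ik(x,p,A,q0):
    f=lambda q:np.concatenate([(fk(x,q)[0]-p)*5,R.from_matrix(fk(x,q)[1].T@A).as_rotvec()])
    o=least_squares(f,np.clip(q0,LO+.01,HI-.01),bounds=(LO,HI));return o.x,np.abs(o.fun).max()
E
python3 - <<'E'
from kin import *
open('data.txt','w').write('[86.35,20.5913,.6325,-.0207,-70.135,-16.5075,.23245,.63318,.22561,179.904,-.008,-20.164]\n')
rec(); x,f,D=fit();print(x.round(4),(f*1000).round(1))
for q,p,e in D: print(R.from_matrix(fk(x,q)[1].T@R.from_euler('xyz',e,degrees=True).as_matrix()).as_rotvec(degrees=True).round(2))
q0=D[-1][0]
for a in [(-.08,0,.03),(-.05,0,0),(-.03,0,.0),(0,0,0),(.022,.008,0),(.022,.008,.02),(.022,.008,.02,.384),(0,0,0,.384),(-.04,0,0,.384)]:
    q,er=ik(x,*pose(*a),q0);print(a,np.degrees(q).round(0),round(er,4))
E
```

```text
[ 0.9016  0.2323 -0.3618  0.0097 -0.2334 -0.109   0.1918] [ 0.1 -0.   0.1 -0.1  0.1 -0.1  0.   4.5]
[ 3.0000e-02 -3.0000e-02  1.2303e+02]
[-18.89  18.89 -54.68]
(-0.08, 0, 0.03) [ 45.  -9. -23. -23. -35.  32.] 0.0
(-0.05, 0, 0) [ 45.  -1.  -6. -18. -42.  26.] 0.0
(-0.03, 0, 0.0) [ 44.   3.   0. -17. -44.  25.] 0.0
(0, 0, 0) [ 43.   9.   9. -16. -47.  23.] 0.0
(0.022, 0.008, 0) [ 43.  15.  15. -15. -48.  22.] 0.0
(0.022, 0.008, 0.02) [ 43.  15.  12. -16. -45.  23.] 0.0
(0.022, 0.008, 0.02, 0.384) [ 43.  20.  16.   7. -42. -10.] 0.0
(0, 0, 0, 0.384) [ 43.  15.  14.   7. -44.  -9.] 0.0
(-0.04, 0, 0, 0.384) [ 42.   8.   3.   7. -41. -11.] 0.0
```

```bash
python3 - <<'E'
from k import *
s=r.get_state();st(s['tcp_pos'],R.from_euler('xyz',s['eef_rot'],degrees=True).as_matrix())
print(rel(s['tcp_pos']+[.09,.03,.05],Rt(t0)))
E
```

```text
([0.2073, 0.0299, 0.0461], [-0.0045, 0.0116, -0.0002])
```

Emit:
jog_arm:
  travel:
    - [0.1,0.015,0.023]
    - [0.207,0.03,0.046]
    - [0.207,0.03,0.046]
    - [0.207,0.03,0.046]
    - [0.207,0.03,0.046]
    - [0.207,0.03,0.046]
    - [0.207,0.03,0.046]
    - [0.207,0.03,0.046]
    - [0.207,0.03,0.046]
    - [0.207,0.03,0.046]
  dr:
    - [0,0,0]
    - [0,0,0]
    - [0,0,0]
    - [0,0,0]
    - [0,0,0]
    - [0,0,0]
    - [0,0,0]
    - [0,0,0]
    - [0,0,0]
    - [0,0,0]
  claw: [1,1,1,1,1,1,1,1,1,1]

```text
time_s: 4.0
tcp_pos: [0.5646, 0.2544, 0.3486]
eef_rot: [-178.4, -40.7, 27.2]
contact_force: [0.1, 0.6, -0.6]
gripper_width: 0.0874
gripper_force: 0.0
```

```bash
sed -i "s/R.from_euler('x',q\[3\])/R.from_euler('x',-q[3])/" kin.py; python3 - <<'E'
import kin
from kin import *
s=r.get_state();print(s['tcp_pos'],s['eef_rot'],s['joints'].round(1),s['qd'].round(1),s['time_s'])
rec(); 
D=fit()[2]
for s6 in(1,-1):
  for q,p,e in D:
    A=R.from_euler('xyz',e,degrees=True).as_matrix()
    B=(R.from_euler('z',q[0])*R.from_euler('y',q[1]-q[2])*R.from_euler('x',-q[3])*R.from_euler('y',-q[4])*R.from_euler('x',s6*q[5])).as_matrix()
    print(s6,(B.T@A).round(2).tolist())
E
```

```text
[0.56459999 0.25436071 0.34857928] [-178.44599462  -40.67471446   27.18178231] [ 46.9 -10.7 -41.6  30.5 -22.6  46.3] [ 0.1 -0.   0.1 -0.1 -0.1 -0. ] 4.0
1 [[-0.0, -0.0, 1.0], [-0.84, 0.54, 0.0], [-0.54, -0.84, -0.0]]
1 [[0.0, 0.0, 1.0], [-0.57, -0.82, 0.0], [0.82, -0.57, 0.0]]
1 [[0.0, 0.0, 1.0], [0.05, -1.0, -0.0], [1.0, 0.05, -0.0]]
-1 [[-0.0, -0.0, 1.0], [-1.0, -0.0, -0.0], [0.0, -1.0, -0.0]]
-1 [[0.0, 0.0, 1.0], [-1.0, 0.0, 0.0], [-0.0, -1.0, 0.0]]
-1 [[0.0, 0.0, 1.0], [-1.0, 0.0, -0.0], [-0.0, -1.0, 0.0]]
```

```bash
sed -i "s/R.from_euler('x',q\[5\])/R.from_euler('x',-q[5])/; s/^T6=.*/T6=np.array([[0,0,1.],[-1,0,0],[0,-1,0]])/" kin.py; sed -i 's/o=least_squares(f,\[0,.4,.4,0,.3,.3,.19\],max_nfev=5000)/o=least_squares(f,[0,.4,.4,0,.3,.3,.19],max_nfev=5000,bounds=([-.2,.2,.2,-.1,0,.1,-.3],[.2,.8,.8,.1,.6,.5,.3]))/' kin.py
cat > reach.py <<'E'
from kin import *
x,f,D=fit();print(x.round(4),(f*1000).round(1))
def best(p,A):
    b=(None,9)
    for q4 in(-150,-100,-40,0,40,90):
      for q1 in (20,50):
        q=ik(x,p,A,np.radians([q1,0,-30,q4,-40,0]))
        if q[1]<b[1]: b=q
        if b[1]<1e-4: break
    return b
if __name__=='__main__':
  for dn in (45,55):
   for fl in (1,-1):
    for sd in (1,-1):
     for (dep,dz,ang) in [(-.05,0,0),(-.02,0,0),(.022,0,0),(.022,.02,.384),(-.02,0,.384)]:
      t=t0+ang;A=Rt(t,dn);ring=PIV+[-.097*np.cos(t),-.097*np.sin(t),.084]
      p=ring+A[:,2]*dep+sd*A[:,1]*OFF+[0,0,dz]; A=A@np.diag([fl,fl,1.])
      q,er=best(p,A);print(dn,fl,sd,(dep,dz,ang),np.degrees(q).round(0),round(er,4))
E
python3 reach.py
```

```text
[0.2    0.6265 0.2016 0.1    0.0667 0.4287 0.156 ] [-35.9  -1.2  24.   22.2 -28.1 -14.9   2.8   2.1  -9.1   0.5   1. ]
45 1 1 (-0.05, 0, 0) [  18.    6.  -58.  -73.  -26. -174.] 0.4314
45 1 1 (-0.02, 0, 0) [  21.    9.  -58.  -77.  -22. -174.] 0.3968
45 1 1 (0.022, 0, 0) [  26.   13.  -58.  -85.  -16. -174.] 0.4568
45 1 1 (0.022, 0.02, 0.384) [  24.   12.  -58.  -78.  -18. -166.] 0.3956
45 1 1 (-0.02, 0, 0.384) [  22.    9.  -58.  -69.  -20. -174.] 0.3954
45 1 -1 (-0.05, 0, 0) [ 68.  -4. -58.  35. -26.  18.] 0.4379
45 1 -1 (-0.02, 0, 0) [ 64.   1. -58.  36. -22.  19.] 0.478
45 1 -1 (0.022, 0, 0) [  49.   12.  -58. -116.   -0. -174.] 0.4701
45 1 -1 (0.022, 0.02, 0.384) [  32.   10.  -58.  -73.  -21. -174.] 0.4111
45 1 -1 (-0.02, 0, 0.384) [  28.    8.  -58.  -68.  -25. -174.] 0.3913
45 -1 1 (-0.05, 0, 0) [ 67.  -5. -58.  46. -37. 174.] 0.4261
45 -1 1 (-0.02, 0, 0) [ 62.   2. -58.  50. -31. 174.] 0.3985
45 -1 1 (0.022, 0, 0) [ 55.  10. -58.  57. -22. 174.] 0.461
45 -1 1 (0.022, 0.02, 0.384) [ 24.  12. -58. -78. -18.  14.] 0.3956
45 -1 1 (-0.02, 0, 0.384) [ 22.   9. -58. -69. -20.   6.]
[... 924 characters left out ...]
.02, 0, 0.384) [  28.   10.  -58.  -68.  -25. -174.] 0.3252
55 -1 1 (-0.05, 0, 0) [  46.   -3.  -58.   15.  -19. -123.] 0.3189
55 -1 1 (-0.02, 0, 0) [ 61.   5. -58.  49. -30. 174.] 0.3052
55 -1 1 (0.022, 0, 0) [ 56.  12. -58.  55. -23. 174.] 0.3313
55 -1 1 (0.022, 0.02, 0.384) [ 27.  12. -58. -66. -14.  -2.] 0.2953
55 -1 1 (-0.02, 0, 0.384) [ 26.   8. -58. -57. -16. -10.] 0.2866
55 -1 -1 (-0.05, 0, 0) [ 75.   0. -58.  44. -33. 174.] 0.272
55 -1 -1 (-0.02, 0, 0) [ 71.   6. -58.  46. -29. 174.] 0.279
55 -1 -1 (0.022, 0, 0) [ 66.  12. -58.  51. -23. 174.] 0.3401
55 -1 -1 (0.022, 0.02, 0.384) [ 44.   7. -58. -27. -13. -57.] 0.3695
55 -1 -1 (-0.02, 0, 0.384) [ 44.   3. -58. -21. -16. -64.] 0.3548
```

```bash
python3 - <<'E'
s=open('kin.py').read()
s=s.replace("w=np.array([rr*c+d*s_,rr*s_-d*c,zz])","w=np.array([rr*c,rr*s_,zz])-d*(R.from_euler('z',q[0])*R.from_euler('y',q[1]-q[2])*R.from_euler('x',-q[3])).as_matrix()[:,1]")
open('kin.py','w').write(s)
E
python3 reach.py
```

```text
[0.     0.6016 0.4636 0.     0.1988 0.378  0.1918] [ 0. -0.  0.  0. -0.  0. -0.  0. -0.  0.  0.]
45 1 1 (-0.05, 0, 0) [ 28.  -3. -43. -81.  -0. 171.] 0.0843
45 1 1 (-0.02, 0, 0) [ 28.   2. -40. -82.  -0. 172.] 0.0493
45 1 1 (0.022, 0, 0) [ 27.   8. -37. -84.  -0. 174.] 0.0063
45 1 1 (0.022, 0.02, 0.384) [  12.   11.  -30.  -71.  -27. -174.] 0.018
45 1 1 (-0.02, 0, 0.384) [  10.    8.  -32.  -69.  -29. -174.] 0.0195
45 1 -1 (-0.05, 0, 0) [  25.   -2.  -45. -125.   -0. -143.] 0.0439
45 1 -1 (-0.02, 0, 0) [  25.    2.  -42. -122.   -1. -147.] 0.0187
45 1 -1 (0.022, 0, 0) [  14.   10.  -47. -141.  -15. -119.] 0.0
45 1 -1 (0.022, 0.02, 0.384) [ 31.   5. -37. -70. -14. 172.] 0.0
45 1 -1 (-0.02, 0, 0.384) [ 32.   1. -39. -66. -13. 167.] 0.0
45 -1 1 (-0.05, 0, 0) [ 28.  -3. -43. -81.  -0.  -9.] 0.0843
45 -1 1 (-0.02, 0, 0) [ 28.   2. -40. -82.  -0.  -8.] 0.0493
45 -1 1 (0.022, 0, 0) [ 27.   8. -37. -84.  -0.  -6.] 0.0063
45 -1 1 (0.022, 0.02, 0.384) [ 14.  10. -30. -68. -26.   2.] 0.0
45 -1 1 (-0.02, 0, 0.384) [ 12.   8. -32. -66. -28.   1.] 0.0
45 -1 -1 (-0.05, 0, 0) [  25.   -2.  -45. -125
[... 886 characters left out ...]
 [ 54.   0. -54.  -7.  -0.  93.] 0.0457
55 -1 1 (-0.05, 0, 0) [  47.   -4.  -58.   20.   -7. -127.] 0.1237
55 -1 1 (-0.02, 0, 0) [  45.    1.  -56.    7.   -0. -112.] 0.1674
55 -1 1 (0.022, 0, 0) [ 38.   9. -41. -48.  -0. -50.] 0.1214
55 -1 1 (0.022, 0.02, 0.384) [ 31.   9. -33. -37. -18. -39.] 0.0
55 -1 1 (-0.02, 0, 0.384) [ 30.   6. -35. -35. -19. -40.] 0.0
55 -1 -1 (-0.05, 0, 0) [  16.   -2.  -55. -174.   -0.   93.] 0.1211
55 -1 -1 (-0.02, 0, 0) [  16.    2.  -53. -174.   -0.   93.] 0.1111
55 -1 -1 (0.022, 0, 0) [  17.    9.  -46. -155.   -3.   73.] 0.0822
55 -1 -1 (0.022, 0.02, 0.384) [ 53.   5. -50. -15.  -0. -79.] 0.0389
55 -1 -1 (-0.02, 0, 0.384) [ 54.   0. -54.  -7.  -0. -87.] 0.0457
```

```bash
cat > scan.py <<'E'
from kin import *
x,f,D=fit()
np.save('x.npy',x)
def T(ang,dn,dev,roll,dep,dz=0):
    t=t0+ang;n=Rt(t); ring=PIV+[-.097*np.cos(t),-.097*np.sin(t),.084]
    A=Rt(t+np.radians(dev),dn)@R.from_euler('z',roll,degrees=True).as_matrix()
    return ring+A[:,2]*dep-A[:,1]*OFF+[0,0,dz],A
if __name__=='__main__':
  out=[]
  for dn in(30,40,45,50):
   for dev in(-30,-15,0,15,30):
    for roll in range(0,360,30):
     if 60<roll<120: continue
     b=(-1,)
     for q4 in(-150,-100,-40,30,85):
      q=np.radians([30,5,-40,q4,-20,0]);m=9;Q=[]
      for ang,dep,dz,dv in[(0,-.04,0,dev),(0,.022,0,dev),(.384,.022,.03,dev),(.384,-.04,0,dev)]:
        q,er=ik(x,*T(ang,dn,dv,roll,dep,dz),q)
        if er>1e-3: m=-1;break
        m=min(m,np.degrees(min((q-LO).min(),(HI-q).min())));Q.append(np.degrees(q).round(0).astype(int).tolist())
      if m>b[0]: b=(m,dn,dev,roll,Q)
     if b[0]>0: out.append(b)
  out.sort(key=lambda o:-o[0])
  for o in out[:25]: print(round(o[0],1),o[1:4],o[4][0],o[4][-2])
E
time timeout 570 python3 scan.py
```

```text
9 (30, 15, 120) [-2, 4, -42, -100, -38, 98] [1, 15, -26, -81, -52, 91]
9 (30, 15, 150) [-8, 8, -43, -100, -42, 74] [-2, 18, -25, -81, -53, 64]
9 (30, 15, 180) [-13, 13, -45, -102, -47, 53] [-5, 21, -25, -82, -55, 38]
9 (30, 15, 210) [-18, 19, -48, -105, -51, 34] [-7, 24, -27, -83, -56, 14]
9 (30, 30, 0) [-6, 12, -45, -95, -51, -128] [-1, 20, -29, -76, -61, -137]
9 (30, 30, 60) [1, 6, -39, -89, -46, 155] [3, 16, -25, -74, -61, 153]
9 (30, 30, 120) [-3, 9, -35, -86, -49, 94] [2, 20, -19, -72, -62, 91]
9 (30, 30, 150) [-6, 13, -34, -86, -51, 68] [0, 23, -17, -72, -63, 63]
9 (30, 30, 180) [-10, 17, -35, -87, -53, 44] [-2, 26, -17, -72, -64, 36]
9 (30, 30, 210) [-13, 20, -37, -89, -54, 21] [-3, 28, -18, -73, -64, 10]
9 (30, 30, 240) [-15, 23, -40, -91, -55, -2] [-5, 29, -21, -74, -64, -16]
9 (30, 30, 270) [-15, 24, -43, -93, -56, -27] [-5, 29, -24, -75, -63, -42]
9 (30, 30, 300) [-14, 23, -45, -95, -55, -55] [-5, 27, -27, -76, -63, -71]
9 (30, 30, 330) [-11, 18, -47, -96, -54, -89] [-3, 24, -29, -76, -62, -103]
9 (40, 15, 150) [19, 0, -37, -74, -19, 29] [9, 13, -23, -68, -43, 44]
9 (40, 15, 180) [10, 3, -38, -81, -24, 13] [5, 16, -24, -70, -44, 19]
9 (40, 15, 210) [4, 5, -41, -88, -28, -5] [3, 17, -26, -72, -45, -5]
9 (40, 15, 240) [1, 7, -44, -94, -31, -26] [1, 18, -28, -75, -45, -30]
9 (40, 15, 270) [1, 7, -47, -99, -31, -50] [1, 17, -31, -77, -44, -57]
9 (40, 15, 300) [5, 5, -48, -102, -28, -81] [4, 15, -34, -78, -43, -87]
9 (40, 15, 330) [15, 1, -46, -100, -21, -121] [8, 12, -34, -78, -41, -122]
9 (40, 30, 0) [16, 1, -40, -79, -31, -164] [9, 14, -28, -67, -51, -154]
9 (40, 30, 60) [23, -1, -35, -69, -27, 120] [13, 12, -24, -64, -51, 137]
9 (40, 30, 120) [15, 3, -31, -68, -34, 65] [11, 16, -18, -62, -53, 76]
9 (40, 30, 150) [10, 6, -31, -70, -37, 41] [9, 18, -17, -62, -55, 49]
real	2m45.617s
user	2m45.006s
sys	0m0.265s
```

```bash
cat > path.py <<'E'
from scan import *
from scipy.spatial.transform import Slerp
x=np.load('x.npy')
def follow(q,p1,A1,n=20):
    p0,A0=fk(x,q);S=Slerp([0,1],R.from_matrix([A0,A1]));w=0
    for k in range(1,n+1):
        q2,er=ik(x,p0+(p1-p0)*k/n,S(k/n).as_matrix(),q);w=max(w,er);st_=np.degrees(np.abs(q2-q)).max();q=q2
    return q,w
if __name__=='__main__':
    q0=np.radians(r.get_state()['joints'])
    for dn,dev in[(35,0),(35,8),(35,15),(40,0),(40,8),(40,15),(45,8),(45,15)]:
        q,w=follow(q0,*T(0,dn,dev,180,-.09,.1));print(dn,dev,'direct',np.degrees(q).round(0),round(w,4))
        for mid in (0,1):
          if mid:
            A=Rt(np.radians(0),70)@np.diag([-1,-1,1.]); 
            qm,wm=follow(q0,np.array([.6,.1,.35]),Rt(np.radians(60),60)); q,w=follow(qm,*T(0,dn,dev,180,-.09,.1))
            print('   mid',np.degrees(qm).round(0),round(wm,4),np.degrees(q).round(0),round(w,4))
        m=[]
        for a in[(0,-.09,.1),(0,-.04,0),(0,.022,0),(.384,.022,.03),(.384,-.04,.0),(.384,-.06,.08)]:
            q,er=ik(x,*T(a[0],dn,dev,180,*a[1:]),np.radians([10,3,-38,-81,-24,13]));m.append((round(er,3),*np.degrees(q).round(0).astype(int)))
        print('   ',m)
E
timeout 500 python3 path.py
```

```text
35 0 direct [ 22. -20. -46. -80.  -7.  -8.] 0.1723
   mid [ 13.   2.  -3. -24. -65. 144.] 0.0 [ 74. -18. -58.  48. -48. 174.] 0.35
    [(np.float64(0.148), np.int64(22), np.int64(-20), np.int64(-46), np.int64(-80), np.int64(-7), np.int64(-8)), (np.float64(0.0), np.int64(-6), np.int64(3), np.int64(-50), np.int64(-116), np.int64(-30), np.int64(49)), (np.float64(0.0), np.int64(-9), np.int64(17), np.int64(-52), np.int64(-130), np.int64(-40), np.int64(71)), (np.float64(0.0), np.int64(-1), np.int64(14), np.int64(-32), np.int64(-88), np.int64(-39), np.int64(31)), (np.float64(0.0), np.int64(-6), np.int64(11), np.int64(-35), np.int64(-84), np.int64(-43), np.int64(32)), (np.float64(0.0), np.int64(1), np.int64(-3), np.int64(-32), np.int64(-69), np.int64(-41), np.int64(6))]
35 8 direct [ 25. -20. -44. -59. -14. -27.] 0.0727
   mid [ 13.   2.  -3. -24. -65. 144.] 0.0 [ 71. -17. -58.  50. -46. 174.] 0.3823
    [(np.float64(0.068), np.int64(25), np.int64(-20), np.int64(-44), np.int64(-59), np.int64(-14), np.int64(-27)), (np.float64(0.0), np.int64(-4), np.int64(5), np.int64(-45), np.int64(-103), np.
[... 4413 characters left out ...]
-3. -24. -65. 144.] 0.0 [ 67. -14. -58.  55. -42. 174.] 0.4399
    [(np.float64(0.023), np.int64(47), np.int64(-22), np.int64(-58), np.int64(14), np.int64(-9), np.int64(-107)), (np.float64(0.0), np.int64(28), np.int64(0), np.int64(-39), np.int64(-58), np.int64(-11), np.int64(-23)), (np.float64(0.0), np.int64(19), np.int64(10), np.int64(-34), np.int64(-77), np.int64(-16), np.int64(4)), (np.float64(0.0), np.int64(11), np.int64(14), np.int64(-24), np.int64(-62), np.int64(-40), np.int64(8)), (np.float64(0.0), np.int64(7), np.int64(11), np.int64(-25), np.int64(-60), np.int64(-43), np.int64(9)), (np.float64(0.0), np.int64(9), np.int64(2), np.int64(-23), np.int64(-51), np.int64(-49), np.int64(-6))]
```

```bash
cat > p2.py <<'E'
from scan import *
x=np.load('x.npy'); s0=np.radians([10,3,-38,-81,-24,13])
for dn,dev in[(35,15),(35,25),(40,15),(40,20),(40,25),(40,30),(45,25),(45,30)]:
    print(dn,dev)
    for a in[(0,-.05,.08),(0,-.06,.05),(0,-.05,0),(0,.022,0),(0,.022,.03),(.384,.022,.03),(.384,-.05,0),(.384,-.05,.06)]:
        q,er=ik(x,*T(a[0],dn,dev,180,*a[1:]),s0);print('   ',a,round(er,3),np.degrees(q).round(0).astype(int))
E
python3 p2.py
```

```text
35 15
    (0, -0.05, 0.08) 0.0 [ 16  -9 -38 -69 -23  -7]
    (0, -0.06, 0.05) 0.0 [  8  -6 -39 -77 -28   7]
    (0, -0.05, 0) 0.0 [ -3   5 -41 -92 -36  33]
    (0, 0.022, 0) 0.0 [  -3   16  -40 -105  -37   49]
    (0, 0.022, 0.03) 0.0 [  1  11 -38 -99 -33  36]
    (0.384, 0.022, 0.03) 0.0 [  0  18 -25 -76 -49  29]
    (0.384, -0.05, 0) 0.0 [ -6  16 -26 -73 -54  30]
    (0.384, -0.05, 0.06) 0.0 [ -4   9 -25 -68 -55  19]
35 25
    (0, -0.05, 0.08) 0.0 [  5  -3 -33 -70 -40   7]
    (0, -0.06, 0.05) 0.0 [  1   0 -34 -74 -41  15]
    (0, -0.05, 0) 0.0 [ -4   9 -36 -84 -43  31]
    (0, 0.022, 0) 0.0 [ -1  18 -34 -93 -41  41]
    (0, 0.022, 0.03) 0.0 [  2  13 -33 -88 -39  32]
    (0.384, 0.022, 0.03) 0.0 [  1  21 -20 -71 -56  30]
    (0.384, -0.05, 0) 0.0 [ -5  20 -20 -67 -61  31]
    (0.384, -0.05, 0.06) 0.0 [ -3  14 -19 -64 -63  22]
40 15
    (0, -0.05, 0.08) 0.018 [ 38 -11 -45 -36  -7 -52]
    (0, -0.06, 0.05) 0.0 [ 33  -9 -43 -48  -9 -37]
    (0, -0.05, 0) 0.0 [ 11   1 -39 -79 -24  10]
    (0, 0.022, 0) 0.0 [  6  12 -36 -95 -27  30]
    (0, 0.022, 0.03) 0.0 [ 12   8 -35 -85 -22  15]
   
[... 1543 characters left out ...]
7   3 -34 -62 -28  -5]
    (0, 0.022, 0) 0.0 [ 16  12 -31 -73 -26   9]
    (0, 0.022, 0.03) 0.0 [ 20   9 -31 -66 -25  -2]
    (0.384, 0.022, 0.03) 0.0 [ 10  17 -19 -59 -48  13]
    (0.384, -0.05, 0) 0.0 [  5  14 -20 -56 -52  14]
    (0.384, -0.05, 0.06) 0.0 [  7   9 -18 -52 -56   5]
45 30
    (0, -0.05, 0.08) 0.0 [ 20  -4 -30 -48 -35 -20]
    (0, -0.06, 0.05) 0.0 [ 18  -2 -31 -52 -35 -14]
    (0, -0.05, 0) 0.0 [ 13   5 -31 -62 -34   1]
    (0, 0.022, 0) 0.0 [ 15  14 -29 -71 -30  11]
    (0, 0.022, 0.03) 0.0 [ 17  10 -29 -65 -30   2]
    (0.384, 0.022, 0.03) 0.0 [ 10  19 -17 -57 -51  15]
    (0.384, -0.05, 0) 0.0 [  5  17 -17 -55 -56  16]
    (0.384, -0.05, 0.06) 0.0 [  7  11 -15 -51 -60   9]
```

```bash
cat > p3.py <<'E'
from path import *
s=r.get_state();q0=np.radians(s['joints'])
p,A=fk(x,q0);st(p,A)   # model pose from joints
W=T(0,40,25,180,-.05,.08);qW,er=ik(x,*W,np.radians([16,-5,-33,-58,-32,-11]));print(er,W[0])
qm=np.radians([30,0,-35,-10,-55,20])
wps=[fk(x,q0+(qm-q0)*.5),fk(x,qm),fk(x,qm+(qW-qm)*.5),W]
q=q0
for w in wps:
    q,e=follow(q,*w,8);print(np.degrees(q).round(0),round(e,4),w[0].round(3),rel(*w),np.degrees(R.from_matrix(A.T@w[1]).magnitude()).round(0))
E
python3 p3.py
```

```text
1.535189469797232e-11 [0.47674704 0.20717136 0.19613938]
[ 38.  -5. -38.  10. -39.  33.] 0.0 [0.513 0.113 0.218] ([-0.3373, 0.2061, 0.0481], [-0.0307, -0.0526, 0.1041]) 43.0
[ 30.  -0. -35. -10. -55.  20.] 0.0 [0.382 0.065 0.133] ([-0.6585, 0.1709, -0.0021], [-0.0567, -0.1087, 0.2029]) 85.0
[ 23.  -3. -34. -34. -44.   4.] 0.0 [0.406 0.157 0.14 ] ([-0.5535, 0.0299, 0.0727], [-0.0178, -0.0878, 0.3254]) 122.0
[ 16.  -5. -33. -58. -32. -11.] 0.0 [0.477 0.207 0.196] ([-0.35, 0.0064, 0.1011], [0.0353, -0.064, 0.4452]) 162.0
```

```bash
sed -i 's/qm=np.*/qm=np.radians([30,-3,-27,-10,-55,20])/' p3.py; python3 p3.py
```

```text
1.535189469797232e-11 [0.47674704 0.20717136 0.19613938]
[ 38.  -7. -34.  10. -39.  33.] 0.0 [0.542 0.136 0.27 ] ([-0.2143, 0.1907, 0.0181], [-0.0233, -0.039, 0.1063]) 42.0
[ 30.  -3. -27. -10. -55.  20.] 0.0 [0.459 0.109 0.214] ([-0.4181, 0.1619, -0.0083], [-0.0357, -0.0834, 0.205]) 81.0
[ 23.  -4. -30. -34. -44.   4.] 0.0 [0.447 0.175 0.187] ([-0.4245, 0.0364, 0.0611], [-0.0031, -0.0773, 0.3235]) 120.0
[ 16.  -5. -33. -58. -32. -11.] 0.0 [0.477 0.207 0.196] ([-0.35, 0.0064, 0.1011], [0.0353, -0.064, 0.4452]) 162.0
```

Emit:
jog_arm:
  travel:
    - [-0.2143,0.1907,0.0181]
    - [-0.2143,0.1907,0.0181]
    - [-0.2143,0.1907,0.0181]
    - [-0.2143,0.1907,0.0181]
    - [-0.4181,0.1619,-0.0083]
    - [-0.4181,0.1619,-0.0083]
    - [-0.4181,0.1619,-0.0083]
    - [-0.4181,0.1619,-0.0083]
    - [-0.4181,0.1619,-0.0083]
    - [-0.4181,0.1619,-0.0083]
  dr:
    - [-0.0233,-0.039,0.1063]
    - [-0.0233,-0.039,0.1063]
    - [-0.0233,-0.039,0.1063]
    - [-0.0233,-0.039,0.1063]
    - [-0.0357,-0.0834,0.205]
    - [-0.0357,-0.0834,0.205]
    - [-0.0357,-0.0834,0.205]
    - [-0.0357,-0.0834,0.205]
    - [-0.0357,-0.0834,0.205]
    - [-0.0357,-0.0834,0.205]
  claw: [1,1,1,1,1,1,1,1,1,1]

```text
time_s: 5.25
tcp_pos: [0.4592, 0.1089, 0.2134]
eef_rot: [-166.9, 4.9, -44.3]
contact_force: [0.1, 0.6, -0.5]
gripper_width: 0.088
gripper_force: 0.0
```

```bash
cat > p4.py <<'E'
from path import *
def now():
    s=r.get_state();A=R.from_euler('xyz',s['eef_rot'],degrees=True).as_matrix();st(s['tcp_pos'],A)
    print('t',s['time_s'],'j',s['joints'].round(1),'p',s['tcp_pos'].round(4),'F',s['contact_force'].round(1));return np.radians(s['joints'])
if __name__=='__main__':
    q0=now();W=T(0,40,25,180,-.05,.08);qW,er=ik(x,*W,np.radians([16,-5,-33,-58,-32,-11]))
    for w in (fk(x,(q0+qW)/2),W): print(rel(*w))
E
python3 p4.py
```

```text
t 5.25 j [ 30.   -3.  -27.1  -9.9 -54.9  20. ] p [0.4592 0.1089 0.2134] F [ 0.1  0.6 -0.5]
([-0.1038, -0.0604, 0.0788], [0.0421, -0.0373, 0.1062])
([-0.1088, -0.1508, 0.0803], [0.0797, -0.0763, 0.2183])
```

Tracking exactly as modelled.

Emit:
jog_arm:
  travel:
    - [-0.1038,-0.0604,0.0788]
    - [-0.1038,-0.0604,0.0788]
    - [-0.1038,-0.0604,0.0788]
    - [-0.1038,-0.0604,0.0788]
    - [-0.1038,-0.0604,0.0788]
    - [-0.1088,-0.1508,0.0803]
    - [-0.1088,-0.1508,0.0803]
    - [-0.1088,-0.1508,0.0803]
    - [-0.1088,-0.1508,0.0803]
    - [-0.1088,-0.1508,0.0803]
  dr:
    - [0.0421,-0.0373,0.1062]
    - [0.0421,-0.0373,0.1062]
    - [0.0421,-0.0373,0.1062]
    - [0.0421,-0.0373,0.1062]
    - [0.0421,-0.0373,0.1062]
    - [0.0797,-0.0763,0.2183]
    - [0.0797,-0.0763,0.2183]
    - [0.0797,-0.0763,0.2183]
    - [0.0797,-0.0763,0.2183]
    - [0.0797,-0.0763,0.2183]
  claw: [1,1,1,1,1,1,1,1,1,1]

```text
time_s: 6.5
tcp_pos: [0.476, 0.2072, 0.1962]
eef_rot: [-180.0, 50.0, -127.9]
contact_force: [0.3, -0.3, 0.4]
gripper_width: 0.0876
gripper_force: 0.0
```

```bash
cat > p5.py <<'E'
from p4 import *
now(); print('to pre',rel(*T(0,40,25,180,-.045,0)))
for n in('wrist','scene'):
    c=cap(n);save(c,n+'2.png')
    rg=c['range_z'];v,u=np.mgrid[0:384,0:512];ok=rg>0
    q=np.c_[u[ok],v[ok]];p=(rays(c,q)*rg[ok][:,None])@c['T'][:3,:3].T+c['T'][:3,3]
    ring=PIV+[-.097*np.cos(t0),-.097*np.sin(t0),.084]; n_=Rt(t0)[:,2]
    d=p-ring; m=(abs(d@n_)<.008)&(np.linalg.norm(d,axis=1)<.035)&(np.linalg.norm(d,axis=1)>.015)&(p[:,2]>.06)
    k=p[m];print(n,len(k))
    if len(k)>40:
        f=lambda w:np.hypot(np.linalg.norm((k-w[:3])-np.outer((k-w[:3])@n_,n_),axis=1)-.026,(k-w[:3])@n_)-.0025
        o=least_squares(f,ring,loss='soft_l1',f_scale=.001);print(((o.x-ring)*1000).round(1),'rms',np.median(abs(o.fun))*1000)
E
python3 p5.py; python3 -c "
import cv2,numpy as np
a=cv2.imread('pics/wrist2.png');b=cv2.imread('pics/scene2.png');cv2.imwrite('pics/w2.png',cv2.resize(a,(700,525)));cv2.imwrite('pics/s2.png',cv2.resize(b[60:300,120:440],(800,600)))"
```

```text
t 6.5 j [ 15.9  -5.2 -32.8 -57.9 -32.3 -11.4] p [0.476  0.2072 0.1962] F [ 0.3 -0.3  0.4]
to pre ([0.122, -0.0012, 0.1136], [0.0001, -0.0001, 0.0001])
wrist 1693
[1.1 0.3 0. ] rms 0.4743908720951802
scene 213
[2.2 0.3 2.6] rms 0.8659392005853145
```

View pics/w2.png

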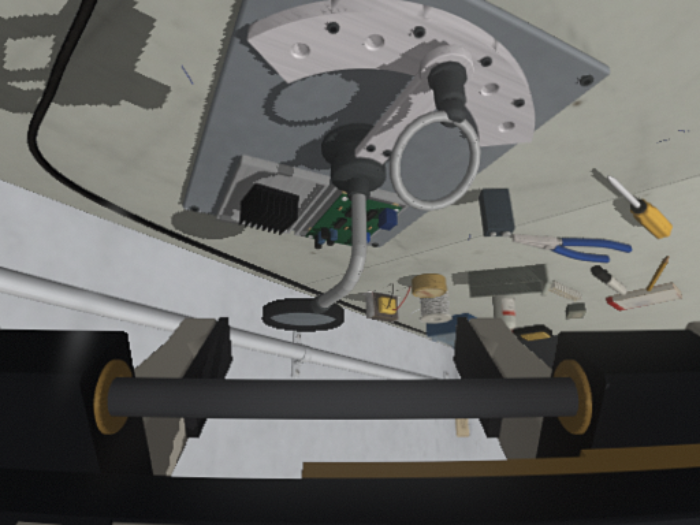

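View pics/s2.png

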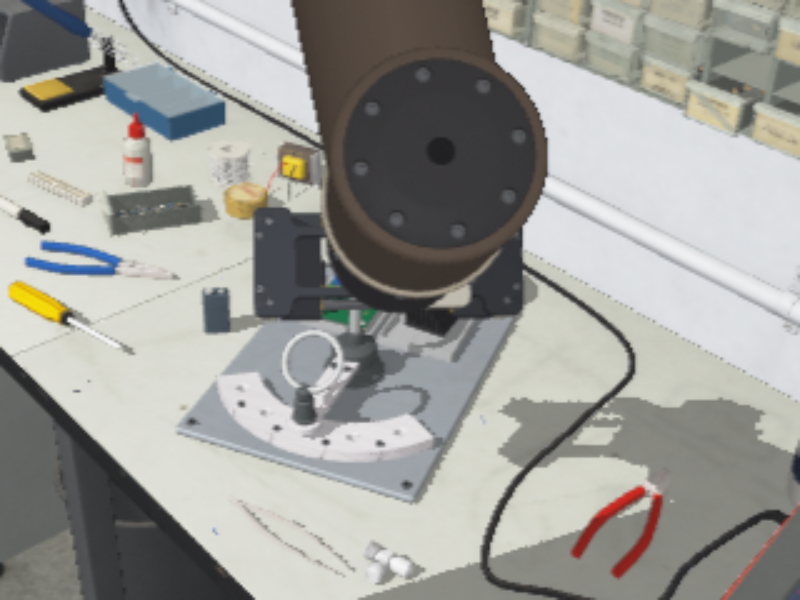

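The wrist view (upside down) shows the ring at about (435,160), between the fingers and in front of the right one. The scene view shows nothing disturbed. The wrist depth fit puts the ring 1 mm from my estimate, so I'm going ahead with the insertion.

```bash
sed -i 's/^t0=.*/t0=np.radians(27.1); PIV=np.array([.5447,.3153,0])/; s/^OFF=.*/OFF=.0525/' k.py; python3 - <<'E'
from p4 import *
now()
c=cap('wrist');print(np.array(c['hand_eye']).round(3)[:3,3])
for a in[(-.045,0),(-.02,0),(.0,0),(.022,0)]: print(a,rel(*T(0,40,25,180,*a)))
E
```

```text
t 6.6 j [ 15.9  -5.2 -32.7 -57.8 -32.4 -11.3] p [0.4769 0.2075 0.1968] F [ 0.6  0.4 -0. ]
[ 0.084 -0.001 -0.159]
(-0.045, 0) ([0.1228, 0.0028, 0.1146], [0.0002, -0.0001, 0.0005])
(-0.02, 0) ([0.1228, 0.0027, 0.1646], [0.0002, -0.0001, 0.0005])
(0.0, 0) ([0.1228, 0.0027, 0.2046], [0.0002, -0.0001, 0.0005])
(0.022, 0) ([0.1227, 0.0026, 0.2486], [0.0002, -0.0001, 0.0005])
```

Emit:
jog_arm:
  travel:
    - [0.06,0.0015,0.055]
    - [0.123,0.0028,0.115]
    - [0.123,0.0028,0.115]
    - [0.123,0.0028,0.14]
    - [0.123,0.0028,0.165]
    - [0.123,0.0028,0.185]
    - [0.123,0.0028,0.21]
    - [0.123,0.0028,0.23]
    - [0.123,0.0028,0.249]
    - [0.123,0.0028,0.249]
  dr:
    - [0,0,0]
    - [0,0,0]
    - [0,0,0]
    - [0,0,0]
    - [0,0,0]
    - [0,0,0]
    - [0,0,0]
    - [0,0,0]
    - [0,0,0]
    - [0,0,0]
  claw: [1,1,1,1,1,1,1,1,1,1]

```text
time_s: 7.9
tcp_pos: [0.5102, 0.2527, 0.0686]
eef_rot: [179.8, 50.0, -128.1]
contact_force: [-0.8, 0.3, 0.4]
gripper_width: 0.0877
gripper_force: 0.0
```

```bash
cat > p6.py <<'E'
from p4 import *
def look(f=None,ang=0,cam='wrist'):
    c=cap(cam)
    if f: save(c,f)
    rg=c['range_z'];v,u=np.mgrid[0:384,0:512];ok=rg>0
    q=np.c_[u[ok],v[ok]];p=(rays(c,q)*rg[ok][:,None])@c['T'][:3,:3].T+c['T'][:3,3]
    t=t0+ang; ring=PIV+[-.097*np.cos(t),-.097*np.sin(t),.084];n_=Rt(t)[:,2]
    w=np.array([0,0,.0])
    best=None
    for dz in(0,.006,.012):
        d=p-ring-[0,0,dz];rr=np.linalg.norm(d-np.outer(d@n_,n_),axis=1)
        k=p[(abs(d@n_)<.007)&(rr>.02)&(rr<.032)]
        if len(k)<60: continue
        f_=lambda w:np.hypot(np.linalg.norm((k-w)-np.outer((k-w)@n_,n_),axis=1)-.026,(k-w)@n_)-.003
        o=least_squares(f_,ring+[0,0,dz],loss='soft_l1',f_scale=.001);m=np.median(abs(o.fun))
        print(cam,'dz0',dz,len(k),'ring-ref mm',((o.x-ring)*1000).round(1),'med',round(m*1000,2),'ang',round(np.arctan2(*(PIV-o.x)[1::-1])-t0,4))
E
python3 - <<'E'
from p6 import *
now();look('wrist3.png');look('scene3.png',cam='scene')
for dz in(.008,.013,.018): print(dz,rel(*T(0,40,25,180,.022,dz)))
E
python3 -c "
import cv2,numpy as np
a=cv2.imread('pics/wrist3.png');b=cv2.imread('pics/scene3.png');cv2.imwrite('pics/ws3.png',np.vstack([cv2.resize(a[:,100:],(430,300)),cv2.resize(b[150:300,150:365],(430,300))]))"
```

```text
t 7.9 j [  7.   14.9 -31.9 -85.  -33.   26.7] p [0.5102 0.2527 0.0686] F [-0.8  0.3  0.4]
wrist dz0 0 2557 ring-ref mm [ 0.4  0.4 -0.4] med 0.46 ang -0.0024
wrist dz0 0.006 2062 ring-ref mm [-0.1 -3.4  3.6] med 0.82 ang 0.0301
wrist dz0 0.012 1123 ring-ref mm [ 1.6  1.  11.2] med 2.56 ang -0.0016
0.008 ([-0.0135, -0.0004, -0.0126], [0.0001, -0.0001, -0.0004])
0.013 ([-0.0212, -0.0004, -0.019], [0.0001, -0.0001, -0.0004])
0.018 ([-0.0288, -0.0004, -0.0254], [0.0001, -0.0001, -0.0004])
```

View pics/ws3.png

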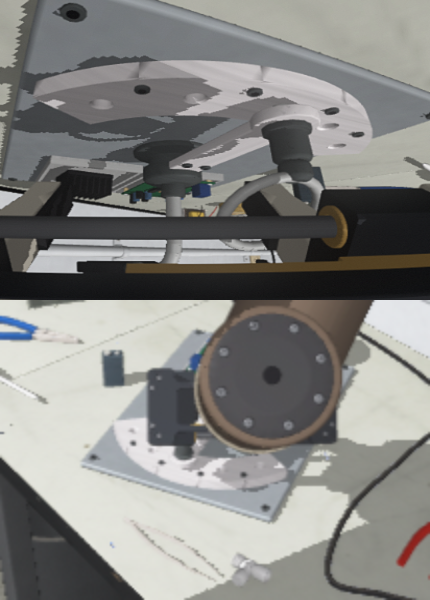

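The finger is at the ring, but it's unclear whether it is centred in the opening. I'll zoom in with projected overlays.

```bash
python3 - <<'E'
from p6 import *
c=cap('wrist');H=np.linalg.inv(np.array(c['hand_eye']))
im=c['pixels'][:,:,::-1].copy()
S=3;x0,y0=290,180;im=cv2.resize(im[y0:y0+200,x0:x0+222],None,fx=S,fy=S,interpolation=cv2.INTER_CUBIC)
def pr(P):
    q=(H@np.append(P,1))[:3];uv=cv2.projectPoints(np.array([[q[0],-q[1],-q[2]]]),np.zeros(3),np.zeros(3),c['K'],np.array(c['dist_coeffs']))[0].ravel()
    return tuple(int(v) for v in ((uv-[x0,y0])*S))
for y,col in((.0439,(0,0,255)),(.0649,(0,255,255))):
  for xx in(-.0095,.0095):
    cv2.line(im,pr([xx,y,0]),pr([xx,y,-.03]),col,1)
s=r.get_state();A=R.from_euler('xyz',s['eef_rot'],degrees=True).as_matrix()
ring=PIV+[-.097*np.cos(t0),-.097*np.sin(t0),.084];n=Rt(t0)
for rad in(.023,.029):
    for a in np.linspace(0,2*np.pi,60): cv2.circle(im,pr(A.T@(ring+rad*(np.cos(a)*n[:,0]+np.sin(a)*n[:,1])-s['tcp_pos'])),1,(0,255,0),-1)
cv2.imwrite('pics/w4.png',im)
E
```

```text
(no output)
```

View pics/w4.png

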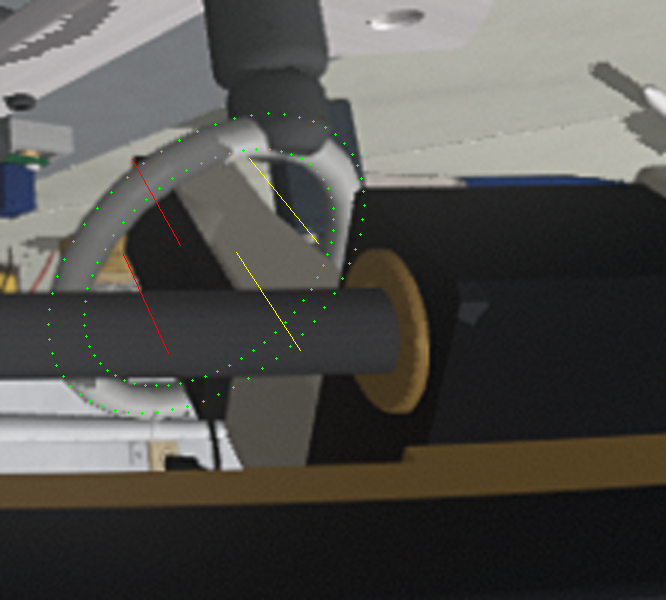

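The overlay agrees with the picture: the finger goes through the ring, roughly central. Next I lift until it touches.

Emit:
jog_arm:
  travel:
    - [-0.005,0,-0.004]
    - [-0.01,0,-0.0085]
    - [-0.015,0,-0.013]
    - [-0.0195,0,-0.0165]
    - [-0.0195,0,-0.0165]
    - [-0.0195,0,-0.0165]
    - [-0.0195,0,-0.0165]
    - [-0.0195,0,-0.0165]
    - [-0.0195,0,-0.0165]
    - [-0.0195,0,-0.0165]
  dr:
    - [0,0,0]
    - [0,0,0]
    - [0,0,0]
    - [0,0,0]
    - [0,0,0]
    - [0,0,0]
    - [0,0,0]
    - [0,0,0]
    - [0,0,0]
    - [0,0,0]
  claw: [1,1,1,1,1,1,1,1,1,1]

```text
time_s: 9.3
tcp_pos: [0.5102, 0.2524, 0.0822]
eef_rot: [179.9, 50.0, -128.1]
contact_force: [0.4, 0.6, 0.5]
gripper_width: 0.0876
gripper_force: 0.0
```

```bash
python3 - <<'E'
from p6 import *
now();look()
for dz in(.015,.017,.02,.024,.027): print(dz,rel(*T(0,40,25,180,.022,dz)))
E
```

```text
t 9.3 j [  8.5  12.9 -31.5 -82.4 -32.2  22.4] p [0.5102 0.2524 0.0822] F [0.4 0.6 0.5]
wrist dz0 0 2738 ring-ref mm [ 0.3  0.4 -0.4] med 0.48 ang -0.0026
wrist dz0 0.006 2340 ring-ref mm [-0.2 -3.3  3.3] med 0.84 ang 0.0287
wrist dz0 0.012 719 ring-ref mm [1.1 0.1 0.1] med 0.26 ang 0.0042
0.015 ([-0.0038, -0.0002, -0.0038], [0.0, 0.0001, -0.0003])
0.017 ([-0.0068, -0.0002, -0.0064], [0.0, 0.0001, -0.0003])
0.02 ([-0.0114, -0.0002, -0.0103], [0.0, 0.0001, -0.0003])
0.024 ([-0.0176, -0.0001, -0.0154], [0.0, 0.0001, -0.0003])
0.027 ([-0.0222, -0.0001, -0.0193], [0.0, 0.0001, -0.0003])
```

Emit:
jog_arm:
  travel:
    - [-0.0015,0,-0.0013]
    - [-0.003,0,-0.0026]
    - [-0.0046,0,-0.0039]
    - [-0.0061,0,-0.0052]
    - [-0.0077,0,-0.0064]
    - [-0.0077,0,-0.0064]
    - [-0.0077,0,-0.0064]
    - [-0.0077,0,-0.0064]
    - [-0.0077,0,-0.0064]
    - [-0.0077,0,-0.0064]
  dr:
    - [0,0,0]
    - [0,0,0]
    - [0,0,0]
    - [0,0,0]
    - [0,0,0]
    - [0,0,0]
    - [0,0,0]
    - [0,0,0]
    - [0,0,0]
    - [0,0,0]
  claw: [1,1,1,1,1,1,1,1,1,1]

```text
time_s: 10.6
tcp_pos: [0.5101, 0.2524, 0.0871]
eef_rot: [179.9, 50.0, -128.1]
contact_force: [-1.1, -2.1, -1.3]
gripper_width: 0.0875
gripper_force: 1.1
```

```bash
python3 - <<'E'
from p6 import *
now();look()
E
```

```text
t 10.6 j [  9.1  12.1 -31.4 -81.3 -31.9  20.7] p [0.5101 0.2524 0.0871] F [-1.1 -2.1 -1.3]
wrist dz0 0 3021 ring-ref mm [ 0.4  0.5 -0.4] med 0.47 ang -0.0024
wrist dz0 0.006 2554 ring-ref mm [-0.3 -3.2  3.3] med 0.79 ang 0.027
wrist dz0 0.012 779 ring-ref mm [1.1 0.2 0.1] med 0.27 ang 0.0029
```

Emit:
jog_arm:
  travel:
    - [-0.0015,0,-0.0013]
    - [-0.003,0,-0.0026]
    - [-0.0046,0,-0.0039]
    - [-0.0061,0,-0.0052]
    - [-0.0077,0,-0.0064]
    - [-0.0092,0,-0.0077]
    - [-0.0107,0,-0.009]
    - [-0.0123,0,-0.0103]
    - [-0.0123,0,-0.0103]
    - [-0.0123,0,-0.0103]
  dr:
    - [0,0,0]
    - [0,0,0]
    - [0,0,0]
    - [0,0,0]
    - [0,0,0]
    - [0,0,0]
    - [0,0,0]
    - [0,0,0]
    - [0,0,0]
    - [0,0,0]
  claw: [1,1,1,1,1,1,1,1,1,1]

```text
time_s: 11.9
tcp_pos: [0.51, 0.2525, 0.0951]
eef_rot: [179.9, 50.0, -128.1]
contact_force: [-2.0, -3.0, -6.1]
gripper_width: 0.088
gripper_force: 3.0
```

```bash
python3 - <<'E'
from p6 import *
now();look()
E
```

```text
t 11.9 j [ 10.   11.  -31.2 -79.7 -31.5  17.9] p [0.51   0.2525 0.0951] F [-2.  -3.  -6.1]
wrist dz0 0 1971 ring-ref mm [-1.5 -2.   2.9] med 0.94 ang 0.0114
wrist dz0 0.006 3139 ring-ref mm [0.  0.6 6.8] med 0.54 ang -0.0051
wrist dz0 0.012 2741 ring-ref mm [-0.7 -3.3 10.2] med 0.82 ang 0.0265
```

Emit:
jog_arm:
  travel:
    - [-0.0015,0,-0.0013]
    - [-0.003,0,-0.0026]
    - [-0.0046,0,-0.0039]
    - [-0.0061,0,-0.0052]
    - [-0.0077,0,-0.0064]
    - [-0.0077,0,-0.0064]
    - [-0.0077,0,-0.0064]
    - [-0.0077,0,-0.0064]
    - [-0.0077,0,-0.0064]
    - [-0.0077,0,-0.0064]
  dr:
    - [0,0,0]
    - [0,0,0]
    - [0,0,0]
    - [0,0,0]
    - [0,0,0]
    - [0,0,0]
    - [0,0,0]
    - [0,0,0]
    - [0,0,0]
    - [0,0,0]
  claw: [1,1,1,1,1,1,1,1,1,1]

```text
time_s: 13.2
tcp_pos: [0.5102, 0.2525, 0.1002]
eef_rot: [179.9, 50.0, -128.1]
contact_force: [-2.5, -2.7, -6.8]
gripper_width: 0.088
gripper_force: 3.7
```

```bash
cat > p7.py <<'E'
from p6 import *
def swing(fr):
    p0,A0=ld()
    for a in fr:
        Z=R.from_euler('z',a).as_matrix(); print(round(a,4),*rel(PIV+Z@(p0-PIV),Z@A0))
E
python3 - <<'E'
from p7 import *
now();look()
swing(np.linspace(0,.384,11)[1:])
E
```

```text
t 13.2 j [ 10.6  10.3 -31.1 -78.6 -31.2  16.2] p [0.5102 0.2525 0.1002] F [-2.5 -2.7 -6.8]
wrist dz0 0 579 ring-ref mm [-2.3  0.5  1.3] med 1.71 ang -0.0146
wrist dz0 0.006 2727 ring-ref mm [-1.5 -1.6  9. ] med 0.99 ang 0.0072
wrist dz0 0.012 3091 ring-ref mm [ 0.2  0.6 12. ] med 0.47 ang -0.005
0.0384 [-0.0006, -0.0054, 0.0007] [-0.0047, 0.0, -0.0039]
0.0768 [-0.0014, -0.0108, 0.0016] [-0.0094, 0.0, -0.0079]
0.1152 [-0.0023, -0.0161, 0.0027] [-0.014, 0.0, -0.0118]
0.1536 [-0.0033, -0.0214, 0.0039] [-0.0187, 0.0, -0.0157]
0.192 [-0.0045, -0.0266, 0.0053] [-0.0234, 0.0, -0.0196]
0.2304 [-0.0058, -0.0317, 0.0068] [-0.0281, 0.0001, -0.0236]
0.2688 [-0.0072, -0.0368, 0.0085] [-0.0328, 0.0001, -0.0275]
0.3072 [-0.0087, -0.0417, 0.0103] [-0.0375, 0.0001, -0.0314]
0.3456 [-0.0104, -0.0466, 0.0123] [-0.0421, 0.0001, -0.0353]
0.384 [-0.0122, -0.0514, 0.0144] [-0.0468, 0.0001, -0.0393]
```

Emit:
jog_arm:
  travel:
    - [-0.0003,-0.0027,0.0003]
    - [-0.0006,-0.0054,0.0007]
    - [-0.001,-0.0081,0.0011]
    - [-0.0014,-0.0108,0.0016]
    - [-0.0018,-0.0134,0.0021]
    - [-0.0023,-0.0161,0.0027]
    - [-0.0028,-0.0188,0.0033]
    - [-0.0033,-0.0214,0.0039]
    - [-0.0039,-0.024,0.0046]
    - [-0.0045,-0.0266,0.0053]
  dr:
    - [-0.0023,0,-0.002]
    - [-0.0047,0,-0.0039]
    - [-0.007,0,-0.0059]
    - [-0.0094,0,-0.0079]
    - [-0.0117,0,-0.0098]
    - [-0.014,0,-0.0118]
    - [-0.0164,0,-0.0138]
    - [-0.0187,0,-0.0157]
    - [-0.021,0,-0.0177]
    - [-0.0234,0,-0.0196]
  claw: [1,1,1,1,1,1,1,1,1,1]

```text
time_s: 14.5
tcp_pos: [0.523, 0.247, 0.1003]
eef_rot: [179.9, 50.0, -117.0]
contact_force: [-4.5, -0.0, -7.1]
gripper_width: 0.0881
gripper_force: 3.6
```

```bash
python3 - <<'E'
from p7 import *
now()
for a in(.15,.17,.192): look(ang=a)
swing(np.linspace(0,.192,11)[1:])
E
```

```text
t 14.5 j [  7.3  14.5 -25.7 -71.4 -42.   19. ] p [0.523  0.247  0.1003] F [-4.5 -0.  -7.1]
wrist dz0 0 618 ring-ref mm [-1.4 -1.6  1.4] med 1.65 ang 0.1551
wrist dz0 0.006 2356 ring-ref mm [-0.5 -3.2  8.7] med 0.93 ang 0.1732
wrist dz0 0.012 2946 ring-ref mm [ 2.  -1.9 11.8] med 0.5 ang 0.178
wrist dz0 0 618 ring-ref mm [-1.6 -1.2  1.5] med 1.59 ang 0.1698
wrist dz0 0.006 2697 ring-ref mm [-0.6 -2.7  8.9] med 0.94 ang 0.1879
wrist dz0 0.012 3054 ring-ref mm [ 1.2 -0.8 11.7] med 0.47 ang 0.1842
wrist dz0 0 590 ring-ref mm [-2.2 -0.4  1.4] med 1.63 ang 0.1813
wrist dz0 0.006 2888 ring-ref mm [-1.3 -1.5  9. ] med 1.0 ang 0.1957
wrist dz0 0.012 3062 ring-ref mm [-0.2  0.8 11.7] med 0.48 ang 0.1839
0.0192 [-0.0003, -0.0027, 0.0004] [-0.0023, 0.0, -0.002]
0.0384 [-0.0006, -0.0054, 0.0008] [-0.0047, 0.0, -0.0039]
0.0576 [-0.001, -0.0081, 0.0012] [-0.007, 0.0, -0.0059]
0.0768 [-0.0014, -0.0108, 0.0017] [-0.0094, 0.0, -0.0079]
0.096 [-0.0019, -0.0135, 0.0022] [-0.0117, 0.0, -0.0098]
0.1152 [-0.0023, -0.0161, 0.0027] [-0.0141, 0.0, -0.0118]
0.1344 [-0.0028, -0.0187, 0.0033] [-0.0164, 0.0, -0.0137]
0.1536 [-0.0034, -0.0214, 0.004] [-0.0187, 0.0, -0.0157]
0.1728 [-0.0039, -0.024, 0.0046] [-0.0211, 0.0, -0.0177]
0.192 [-0.0045, -0.0266, 0.0053] [-0.0234, 0.0, -0.0196]
```

Emit:
jog_arm:
  travel:
    - [-0.0003,-0.0027,0.0004]
    - [-0.0006,-0.0054,0.0008]
    - [-0.001,-0.0081,0.0012]
    - [-0.0014,-0.0108,0.0017]
    - [-0.0019,-0.0135,0.0022]
    - [-0.0023,-0.0161,0.0027]
    - [-0.0028,-0.0187,0.0033]
    - [-0.0034,-0.0214,0.004]
    - [-0.0039,-0.024,0.0046]
    - [-0.0046,-0.0269,0.0054]
  dr:
    - [-0.0023,0,-0.002]
    - [-0.0047,0,-0.0039]
    - [-0.007,0,-0.0059]
    - [-0.0094,0,-0.0079]
    - [-0.0117,0,-0.0098]
    - [-0.0141,0,-0.0118]
    - [-0.0164,0,-0.0137]
    - [-0.0187,0,-0.0157]
    - [-0.0211,0,-0.0177]
    - [-0.0236,0,-0.0198]
  claw: [1,1,1,1,1,1,1,1,1,1]

```text
time_s: 15.9
tcp_pos: [0.5367, 0.2441, 0.1003]
eef_rot: [179.9, 50.1, -105.9]
contact_force: [-3.7, -1.8, -7.4]
gripper_width: 0.0878
gripper_force: 3.5
```

```bash
python3 - <<'E'
from p7 import *
now()
look(ang=.379);look(ang=.379)
p,A=ld(); print('down 1mm',rel(p-[0,0,.001],A))
E
```

```text
t 15.9 j [  5.7  19.1 -19.3 -65.2 -51.8  21.7] p [0.5367 0.2441 0.1003] F [-3.7 -1.8 -7.4]
wrist dz0 0 553 ring-ref mm [-2.5 -0.3  1.2] med 1.63 ang 0.3621
wrist dz0 0.006 2723 ring-ref mm [-1.  -1.9  9. ] med 1.02 ang 0.3837
wrist dz0 0.012 3045 ring-ref mm [-0.5  0.8 11.9] med 0.48 ang 0.3698
wrist dz0 0 585 ring-ref mm [-2.3 -0.6  1.3] med 1.7 ang 0.3654
wrist dz0 0.006 2768 ring-ref mm [-0.7 -2.   9. ] med 1.01 ang 0.3863
wrist dz0 0.012 3056 ring-ref mm [-0.1  0.4 11.8] med 0.47 ang 0.3753
down 1mm ([0.0015, -0.0, 0.0013], [0.0, 0.0, 0.0])
```

Emit:
jog_arm:
  travel:
    - [0,-0.0008,0]
    - [0,-0.0008,0]
    - [0.0015,-0.0008,0.0013]
    - [0.003,-0.0008,0.0026]
    - [0.0046,-0.0008,0.0039]
    - [0.0061,-0.0008,0.0052]
    - [0.0077,-0.0008,0.0064]
    - [0.0092,-0.0008,0.0077]
    - [0.0107,-0.0008,0.009]
    - [0.0107,-0.0008,0.009]
  dr:
    - [-0.0007,0,-0.0006]
    - [-0.0007,0,-0.0006]
    - [-0.0007,0,-0.0006]
    - [-0.0007,0,-0.0006]
    - [-0.0007,0,-0.0006]
    - [-0.0007,0,-0.0006]
    - [-0.0007,0,-0.0006]
    - [-0.0007,0,-0.0006]
    - [-0.0007,0,-0.0006]
    - [-0.0007,0,-0.0006]
  claw: [1,1,1,1,1,1,1,1,1,1]

```text
time_s: 17.25
tcp_pos: [0.5371, 0.2439, 0.0933]
eef_rot: [179.9, 50.0, -105.6]
contact_force: [-1.1, -2.8, -5.5]
gripper_width: 0.0877
gripper_force: 3.3
```

```bash
python3 - <<'E'
from p7 import *
now()
look(ang=.379)
E
```

```text
t 17.25 j [  5.5  19.9 -19.3 -65.6 -51.8  22.8] p [0.5371 0.2439 0.0933] F [-1.1 -2.8 -5.5]
wrist dz0 0 3046 ring-ref mm [-0.2 -0.5  3.7] med 0.72 ang 0.3806
wrist dz0 0.006 2975 ring-ref mm [0.2 0.3 4.9] med 0.43 ang 0.3786
wrist dz0 0.012 2398 ring-ref mm [ 1.  -2.9  9.1] med 0.77 ang 0.4059
```

Ring height is 5 mm, below the 9.5 mm plate level, so the pin is entering the hole. I'll lower the rest of the way.

Emit:
jog_arm:
  travel:
    - [0.0031,0,0.0026]
    - [0.0062,0,0.0051]
    - [0.0092,0,0.0077]
    - [0.0123,0,0.0103]
    - [0.0153,0,0.0129]
    - [0.0184,0,0.0154]
    - [0.0214,0,0.018]
    - [0.0245,0,0.0206]
    - [0.0275,0,0.0231]
    - [0.0306,0,0.0257]
  dr:
    - [0,0,0]
    - [0,0,0]
    - [0,0,0]
    - [0,0,0]
    - [0,0,0]
    - [0,0,0]
    - [0,0,0]
    - [0,0,0]
    - [0,0,0]
    - [0,0,0]
  claw: [1,1,1,1,1,1,1,1,1,1]

```text
time_s: 18.55
tcp_pos: [0.5368, 0.2441, 0.0732]
eef_rot: [179.9, 50.1, -105.6]
contact_force: [-0.9, 0.3, 0.3]
gripper_width: 0.0878
gripper_force: 0.0
```

```bash
python3 - <<'E'
from p7 import *
now()
look(ang=.379)
print('ring finger target',rel(*T(.384,40,25,180,.022,0)),rel(*T(.384,40,25,180,-.05,0)),rel(*T(.384,40,25,180,-.05,.06)))
q=np.radians(r.get_state()['joints'])
for w in[T(.384,40,25,180,-.05,0),T(.384,40,25,180,-.05,.06)]:
    q,e=follow(q,*w,8);print(np.degrees(q).round(0),e)
E
```

```text
t 18.55 j [  4.9  22.1 -19.6 -67.2 -51.2  26. ] p [0.5368 0.2441 0.0732] F [-0.9  0.3  0.3]
wrist dz0 0 2477 ring-ref mm [ 0.2  0.1 -0.4] med 0.52 ang 0.3799
wrist dz0 0.006 2028 ring-ref mm [ 1.5 -3.2  3.9] med 0.79 ang 0.4116
wrist dz0 0.012 894 ring-ref mm [ 1.5  2.1 10.4] med 3.35 ang 0.376
ring finger target ([0.0056, 0.0008, 0.0036], [0.0009, 0.0002, 0.0004]) ([0.0055, 0.0016, -0.1404], [0.0009, 0.0002, 0.0004]) ([-0.0866, 0.0018, -0.2174], [0.0009, 0.0002, 0.0004])
[  0.  17. -20. -62. -56.  23.] 1.7208456881689926e-14
[  2.  11. -18. -59. -59.  14.] 3.624878175401136e-13
```

The ring reads the same height as at the start, so the pin is home, and the contact force is zero. Now I withdraw.

Emit:
jog_arm:
  travel:
    - [0.0056,0.0008,0.0036]
    - [0.0056,0.0009,-0.015]
    - [0.0056,0.001,-0.035]
    - [0.0056,0.0012,-0.06]
    - [0.0055,0.0013,-0.085]
    - [0.0055,0.0014,-0.11]
    - [0.0055,0.0016,-0.14]
    - [-0.04,0.0017,-0.18]
    - [-0.0866,0.0018,-0.2174]
    - [-0.0866,0.0018,-0.2174]
  dr:
    - [0.0009,0,0]
    - [0.0009,0,0]
    - [0.0009,0,0]
    - [0.0009,0,0]
    - [0.0009,0,0]
    - [0.0009,0,0]
    - [0.0009,0,0]
    - [0.0009,0,0]
    - [0.0009,0,0]
    - [0.0009,0,0]
  claw: [1,1,1,1,1,1,1,1,1,1]

```text
time_s: 19.85
tcp_pos: [0.5222, 0.1904, 0.1794]
eef_rot: [-179.3, 50.1, -105.3]
contact_force: [0.1, 0.3, -0.8]
gripper_width: 0.0876
gripper_force: 0.0
```

```bash
python3 - <<'E'
from p7 import *
now()
look('wrist9.png',ang=.384);save(cap('top'),'top9.png')
a=cv2.imread('pics/wrist9.png');b=cv2.imread('pics/top9.png')[60:330,100:430]
cv2.imwrite('pics/e9.png',np.vstack([cv2.resize(a,(400,300)),cv2.resize(b,(400,300))]))
E
```

```text
t 19.85 j [  1.5  10.8 -18.2 -58.5 -59.   14.2] p [0.5222 0.1904 0.1794] F [ 0.1  0.3 -0.8]
wrist dz0 0 1739 ring-ref mm [ 0.1  0.6 -0.2] med 0.43 ang 0.3807
wrist dz0 0.006 1555 ring-ref mm [ 0.2 -2.5  4. ] med 0.77 ang 0.4023
wrist dz0 0.012 536 ring-ref mm [0.6 0.7 0.2] med 0.33 ang 0.3846
```

View pics/e9.png

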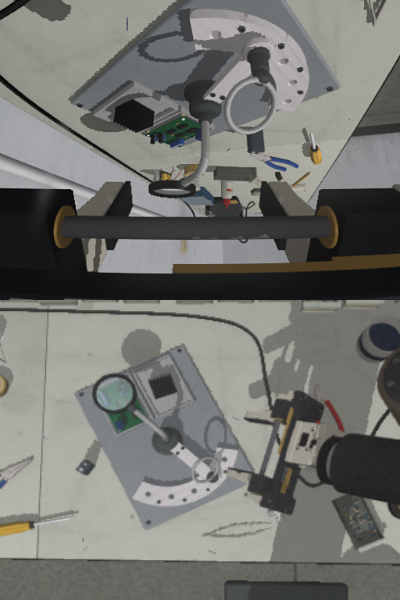

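The lens (about (113,393) in the lower image) is over the board's tray and the ring is at home height. The loose parts lie where they did and the gripper is clear of everything. Handing in.

```bash
python3 -c "
from plant import r
print(r.close_job())"
```

```text
the job is handed in; nothing more can be done
None
```

The lens now stands over the circuit-board tray and the pin is fully home one hole on: the ring is back at its starting height, and the last picture shows the parts and tools undisturbed. I handed the job in at about 20 s of the 48 s allowed, with the robot clear of everything.

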